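# Show which filter goes where and zero the instrument

### The job

Brief your lab partner on the next reading, with the fingertips and grasping nothing: point straight down at the green filter, fingertips about two centimetres above the middle of its glass without touching it, and hold there for about two seconds; then point at the empty black filter socket on the instrument in the same way, again for about two seconds, to show where the filter goes. Then press the red zero button fully down, let it spring back and draw clear. Stay high when moving between them so as not to come down low over a filter of another colour, do not touch the green filter or the socket, do not press the grey button, and leave the filters, pen, mug and photocell where they are.

Things in the scene. Friction and masses are not known exactly. Their poses are not given: they have to be found in the camera images.
- green_glass (a point): centre of the upper face of the green glass of the green filter: the point to point at or keep away from; z up; 22 mm above the table, 6 mm below the tray's rim
- red_glass (a point): centre of the upper face of the red glass of the red filter: the point to point at or keep away from; z up; 22 mm above the table, 6 mm below the tray's rim
- yellow_glass (a point): centre of the upper face of the yellow glass of the yellow filter: the point to point at or keep away from; z up; 22 mm above the table, 6 mm below the tray's rim
- blue_glass (a point): centre of the upper face of the blue glass of the blue filter: the point to point at or keep away from; z up; 22 mm above the table, 6 mm below the tray's rim
- green_filter: colour filter: flat black round mount, 52 mm across and 10 mm thick, with a green glass 43 mm across on top, lying loose in one of four pockets of two white foam trays (each tray 170 x 90 mm, rim 28 mm above the table, pockets about 80 mm apart centre to centre; which filter is in which pocket varies). Origin: centre of the underside, 12 mm above the table; z up
- red_filter: colour filter: flat black round mount, 52 mm across and 10 mm thick, with a red glass 43 mm across on top, lying loose in one of four pockets of two white foam trays (each tray 170 x 90 mm, rim 28 mm above the table, pockets about 80 mm apart centre to centre; which filter is in which pocket varies). Origin: centre of the underside, 12 mm above the table; z up
- yellow_filter: colour filter: flat black round mount, 52 mm across and 10 mm thick, with a yellow glass 43 mm across on top, lying loose in one of four pockets of two white foam trays (each tray 170 x 90 mm, rim 28 mm above the table, pockets about 80 mm apart centre to centre; which filter is in which pocket varies). Origin: centre of the underside, 12 mm above the table; z up
- blue_filter: colour filter: flat black round mount, 52 mm across and 10 mm thick, with a blue glass 43 mm across on top, lying loose in one of four pockets of two white foam trays (each tray 170 x 90 mm, rim 28 mm above the table, pockets about 80 mm apart centre to centre; which filter is in which pocket varies). Origin: centre of the underside, 12 mm above the table; z up
- instrument: fixed cream instrument, 220 (x) x 280 (y) mm; origin: centre of the underside, on the table; its front faces its own -x. Front step with the buttons 60 mm high (x -110 to -10 mm), rear part 110 mm high (x -10 to 110 mm) with two knobs on its face. A white lamp stands on the roof at x 55, y -141 to -29 mm, its top 232 mm above the table
- socket: the empty filter socket: an open black cup, outside 68 mm, inside 54 mm across, 22 mm high, pale glass floor, standing fixed on the instrument's roof at x = 50, y = 65 mm in the instrument's frame; origin: centre of its underside, 110 mm above the table; z up
- socket_mouth (a point): centre of the socket's mouth, level with its rim, 132 mm above the table; the point to point at; z up
- zero_button_top (a point): centre of the top of the red zero button (28 mm across, springy, in a black housing), on the instrument's front step at x = -60, y = -80 mm in the instrument's frame; pressed straight down, with the fingers closed (open fingers would straddle it)
- zero_button (a joint): how far the red button is pressed: 0 m when up, 0.006 m fully down (about 5 N); it springs back when let go; it counts as pressed from 0.005 m
- hold_button_top (a point): centre of the top of the grey hold button, same size, on the front step at x = -60, y = 0 mm in the instrument's frame; not to be pressed
- hold_button (a joint): how far the grey button is pressed, 0 m when up, 0.006 m fully down; to be left alone
- pen: loose blue pen lying on the notebook, about 140 mm long, 9 mm thick; bystander; origin: underside of its middle
- mug: loose blue mug, 80 mm across, 90 mm high; bystander; origin: centre of the underside
- photocell: loose aluminium photocell can, 38 mm across, 50 mm high; bystander; origin: centre of the underside
There are look-alikes about, which are no part of the job. Leave any pink look-alike of the green_filter alone. What is shaped like the blue_filter but pink is not meant.

How it is judged:
By the outcome, as a careful person would: the job done as asked, in the order asked, and still so for the second after the job is handed in, with the robot touching nothing.
It also fails if it takes over 50 s, if anything falls off the work surface, if the arm or the gripper's body presses on something with over 40 N, if the wrist force passes 120 N, or if a joint passes its speed limit or range.

### The arm

A 7-joint arm with a two-finger parallel gripper is mounted at the origin on the work surface. World frame = base frame: x ahead of the robot, y to its left, z up, the work surface at z = 0. Lengths are in m, angles in rad, forces in N, time in s.
With the tool pointing down it reaches from about 0.4 to 0.85 m from the base axis. Payload 10.4 kg.
Tool frame: the origin (TCP) lies between the finger pads, 19 mm behind the fingertips; this is the grasp point; z points along the fingers, y is the line along which they close (so a half turn about z gives the same grasp; the last joint's range is limited). The gripper opens to 85 mm and grips with 20 to 120 N. Pads are 22 mm wide; open, the fingers measure 114 mm over their backs; the gripper's body (76 mm by 85 mm) begins 54 mm behind the grasp point. The pads swing forward as they close: fully open they stand 13 mm farther back than shut.
Start: joints at [1.282, 0.332, -0.065, 1.46, 0.022, 1.35, -0.088], TCP at [0.164, -0.603, 0.25] pointing down, gripper open.
Joint ranges: [-2.6, 2.6], [-0.5, 2.12], [-1.47, 1.34], [0.16, 2.42], [-1.27, 4.41], [0.06, 2.06], [-2.6, 2.6]. Speed limits (rad/s): [2.22, 2.22, 2.79, 2.79, 3.14, 3.14, 3.14].

### API

Orientations are given as a unit quaternion [x, y, z, w].
In Python, from workcell import manip, viewer gives the robot as it stands.
- The arm moves only by the tool arm_command, never from a script. Its argument "series" is text: rows parted by semicolons, each of 5 numbers parted by spaces: the closure, from 0 (fully open) to 1 (shut), then the shift along the tool's x, y, z normalised to -1 to 1, where 1 is 0.4 m, then the turn about the tool's z normalised to -1 to 1, where 1 is 180 degrees. In form: jaw tx ty tz spin; .... A call has exactly 10 rows; each row shifts and turns the commanded pose from where the row before left it, along the tool's axes as they then stand; what a row does not reach is not made up. A row lasts 1/8 s, in which the tool goes at most 62.5 mm and 10.7 degrees, less where a joint would pass 70% of its speed; a pose out of reach is approached as far as the arm can. A call with a number of a shift or a turn outside -1 to 1 is refused whole. A call with a gripper value outside its range is refused whole. The fingers move at their own pace and stop on an object; "newtons" is the grip in N (left out, the last holds). Time passes only in rows, so rows that do not move let the fingers close, or fill a call up. It gives the time, the measured TCP pose, the force, the opening and the grip force at its end, in the units of the state.
- manip.get_obs(): the state, without advancing time (a new reading comes with each control period).
- viewer.camera(name): name is "side" or "top"; returns a dict with "pixels" (420x560x3 uint8, red, green, blue), "intrinsics" (3x3 intrinsics, pixels), "D" ([k1, k2, p1, p2, k3] as OpenCV has them; the pictures are not rectified), "extrinsics" (4x4, takes a point from world to camera coordinates). Camera axes: x right, y up, looking along -z (the intrinsics and any distortion apply to the point x, -y, -z); pixel columns grow to the right and rows downward; lengths in m; the calibration is good to about 2 mm. A picture is of the moment at which its call begins. There is no depth.
- manip.hand_in(): hands the job in; it is judged then, once.
The state is a dict: "clock": time; "joint_pos": joint angles; "joint_velocities": joint speeds; "tau": joint torques, N m; "position": TCP position; "ee_rot": TCP orientation; "ft_force": force on the tool from outside, world axes, zero at the start; "torque": the same for the moment, N m; "grip_width": opening from 0.0 (shut) to 1.0 (fully open); "grasp_force": force on a finger pad.
Only numpy, scipy, OpenCV 4.12 (cv2) and the standard library are available. Lean on these libraries where they do the work, as an engineer would, in place of code of your own. Each camera call takes 0.05 s, during which the arm holds its last target. There are 200 camera calls.

## Working session

There is one attempt and no reset: what is moved stays moved. The work goes in short steps, Python scripts to look and compute and a tool call to move; the robot and the scene stay as the last step left them, time stands still between calls to the robot, and variables do not carry over. Pictures are saved under pics/ and viewed, at most 10 in all, crops included, and the job is handed in when it is done.

Besides the shell and the picture viewer there is one more tool, called after ">>>" as a command line: name --argument value ..., lists and objects as JSON in quotes. arm_command: Moves the arm, as the interface text tells. Scaled input: -1 to 1 covers 0.4 m each way for a shift and 180 degrees each way for a turn. Its arguments: {"type":"object","properties":{"series":{"type":"string"},"newtons":{"type":"number"}},"required":["series"]}

```bash
mkdir -p pics; python3 - <<'E'
from workcell import manip, viewer
import cv2,numpy as np,pickle
d={}
for n in("top","side"):
    c=viewer.camera(n);d[n]=c;cv2.imwrite(f"pics/{n}0.png",c["pixels"][:,:,::-1])
    print(n,c["intrinsics"],c["D"],c["extrinsics"])
pickle.dump(d,open("c.pkl","wb"))
o=manip.get_obs();print({k:o[k] for k in("clock","position","ee_rot","ft_force","grip_width")})
E
```

```text
top [[471.94192683   0.         279.70221208]
 [  0.         471.94192683 219.01287021]
 [  0.           0.           1.        ]] [-0.0710007  0.         0.         0.         0.       ] [[-3.48769765e-03 -9.99993421e-01  9.97246919e-04  4.81724271e-02]
 [ 9.83008013e-01 -3.24542742e-03  1.83533955e-01 -5.63333558e-01]
 [-1.83529511e-01  1.62041266e-03  9.83012865e-01 -1.04728399e+00]
 [ 0.00000000e+00  0.00000000e+00  0.00000000e+00  1.00000000e+00]]
side [[415.27371059   0.         285.26058282]
 [  0.         415.27371059 212.99323174]
 [  0.           0.           1.        ]] [0.03272653 0.         0.         0.         0.        ] [[-0.98727126 -0.15900824 -0.00343941  0.57134861]
 [ 0.12112134 -0.76569788  0.63169326 -0.09793276]
 [-0.10307799  0.62323602  0.77521081 -1.03678877]
 [ 0.          0.          0.          1.        ]]
{'clock': 0.1, 'position': array([ 0.16409425, -0.60276123,  0.24932677]), 'ee_rot': array([ 9.91182593e-01,  1.32501639e-01, -1.02668096e-04, -6.09604828e-04]), 'ft_force': array([0.01002552, 0.06480729, 0.09404277]), 'grip_width': 0.9969393100990214}
```

View pics/top0.png

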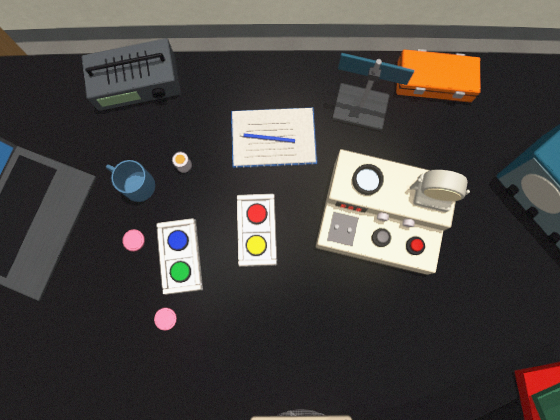

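View pics/side0.png

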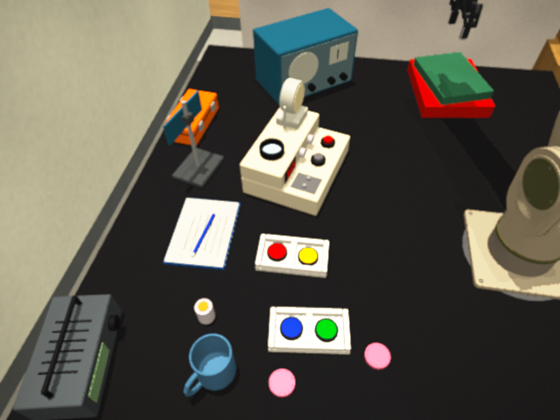

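The top view shows the green glass at about (180,271), the socket at (368,180), the red button at (416,245) and the grey button at (381,237). In the side view the green glass is at (326,329), the socket at (271,149) and the red button at (328,141).

```bash
cat > h.py <<'E'
import cv2,numpy as np
F=np.diag([1,-1,-1.])
def ray(c,uv):
    K,D,E=c["intrinsics"],np.array(c["D"]),c["extrinsics"]
    p=cv2.undistortPoints(np.array([[uv]],float),K,D)[0,0]
    R=E[:3,:3];return -R.T@E[:3,3],R.T@F@np.array([p[0],p[1],1.])
def onz(c,uv,z):
    o,d=ray(c,uv);return o+d*(z-o[2])/d[2]
def tri(r):
    A=0;b=0
    for o,d in r:
        d=d/np.linalg.norm(d);P=np.eye(3)-np.outer(d,d);A=A+P;b=b+P@o
    return np.linalg.solve(A,b)
def blob(c,near,lo,hi,r=25):
    h=cv2.cvtColor(c["pixels"],cv2.COLOR_RGB2HSV)
    if lo[0]>hi[0]: m=cv2.inRange(h,(0,lo[1],lo[2]),hi)|cv2.inRange(h,lo,(180,hi[1],hi[2]))
    else: m=cv2.inRange(h,lo,hi)
    n,L,s,ce=cv2.connectedComponentsWithStats(m)
    k=[i for i in range(1,n) if np.hypot(*(ce[i]-near))<r]
    i=max(k,key=lambda i:s[i,4]);return ce[i],s[i]
E
python3 - <<'E'
import pickle;from h import *
d=pickle.load(open("c.pkl","rb"));t,s=d["top"],d["side"]
R=((172,120,60),(8,255,255))
for n,a,b,col,z in[("green",(180,271),(326,329),((45,100,60),(80,255,255)),.022),
 ("blue",(178,240),(291,328),((110,100,60),(130,255,255)),.022),
 ("red",(257,213),(277,251),R,.022),("yellow",(256,244),(308,256),((22,100,60),(35,255,255)),.022),
 ("zero",(416,245),(328,141),R,.075),("sockglass",(368,180),(271,149),((0,0,150),(180,60,255)),.114)]:
    try:
        (p,q),(u,v)=blob(t,a,*col,r=14),blob(s,b,*col,r=14)
        print(n,p,q[2:],u,v[2:],tri([ray(t,p),ray(s,u)]).round(4),onz(t,p,z).round(4),onz(s,u,z).round(4))
    except Exception as e: print(n,e)
for n,c,(x,y,w,h) in(("tb",t,(310,140,160,140)),("sb",s,(235,70,125,145))):
    cv2.imwrite(f"pics/{n}.png",cv2.resize(c["pixels"][y:y+h,x:x+w,::-1],None,fx=4,fy=4,interpolation=2))
E
```

```text
green [179.42611684 271.05498282] [ 20  19 291] [326.00842697 328.86235955] [ 21  21 356] [0.4451 0.2831 0.0209] [0.4452 0.2828 0.022 ] [0.4449 0.2836 0.022 ]
blue [177.09407666 239.79790941] [ 19  19 287] [290.97175141 327.29378531] [ 21  21 354] [0.5195 0.2912 0.0204] [0.5195 0.2909 0.022 ] [0.5192 0.292  0.022 ]
red [256.49450549 212.97435897] [ 18  19 273] [276.6374502  250.90438247] [ 19  17 251] [0.584  0.102  0.0198] [0.584  0.1019 0.022 ] [0.5833 0.1035 0.022 ]
yellow [255.78965517 244.7137931 ] [ 19  19 290] [307.74501992 255.24701195] [ 19  17 251] [0.5071 0.1032 0.0207] [0.5073 0.1031 0.022 ] [0.5067 0.1042 0.022 ]
zero [416.46043165 244.81294964] [ 14  13 139] [327.68493151 139.71232877] [11  8 73] [ 0.4981 -0.2647  0.0728] [ 0.4986 -0.2642  0.075 ] [ 0.4973 -0.262   0.075 ]
sockglass [367.39050132 179.35883905] [ 23  22 379] [271.47586207 148.46896552] [ 18  10 145] [ 0.6392 -0.1485  0.1228] [ 0.6416 -0.1502  0.114 ] [ 0.6412 -0.1581  0.114 ]
```

View pics/tb.png

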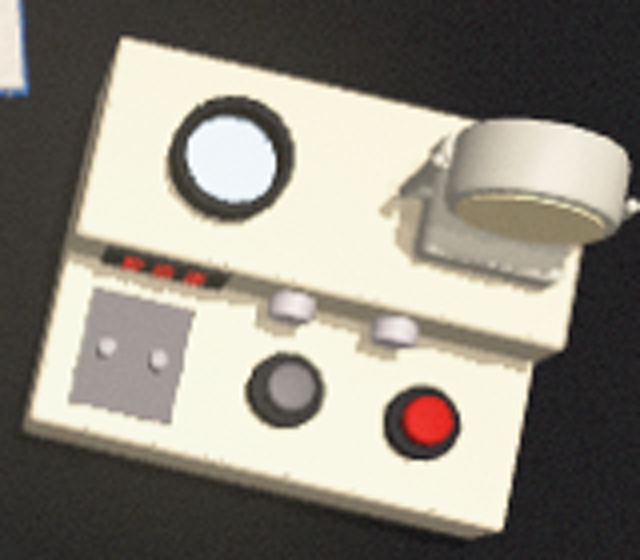

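View pics/sb.png

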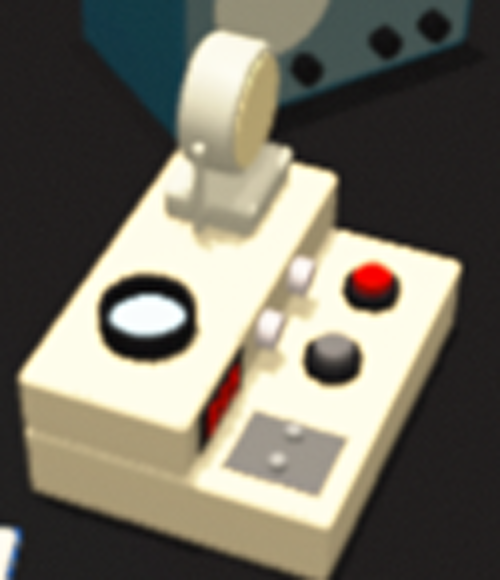

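```bash
python3 - <<'E'
import pickle;from h import *
d=pickle.load(open("c.pkl","rb"));t,s=d["top"],d["side"]
c=[onz(t,(310+a/4-.4,140+b/4-.4),.11) for a,b in((122,38),(76,240),(563,350))]
print("corners",np.round(c,4))
v=c[1]-c[2];yaw=np.arctan2(-v[0],v[1]);w=c[0]-c[1];print("yaw",yaw,np.arctan2(w[1],w[0]),np.linalg.norm(v),np.linalg.norm(w))
o=.5*(c[0]+c[2])  # centre of roof = (50,0)
for n,cam,a,b,r in(("t",t,367,180,26),("s",s,272,149,20)):
    g=cv2.cvtColor(cam["pixels"],cv2.COLOR_RGB2GRAY)[b-r:b+r,a-r:a+r]
    m=(g<110).astype(np.uint8);n_,L,S,ce=cv2.connectedComponentsWithStats(m)
    i=min(range(1,n_),key=lambda i:(abs(S[i,0]+S[i,2]/2-r)+abs(S[i,1]+S[i,3]/2-r)) if S[i,4]>40 else 1e9)
    k=cv2.findContours((L==i).astype(np.uint8),cv2.RETR_EXTERNAL,cv2.CHAIN_APPROX_NONE)[0][0]
    e=cv2.fitEllipse(k);p=(e[0][0]+a-r,e[0][1]+b-r);print(n,p,e[1],onz(cam,p,.121))
Z=np.array([.4982,-.2640])
for y in(yaw,np.arctan2(w[1],w[0])):
    R=np.array([[np.cos(y),-np.sin(y)],[np.sin(y),np.cos(y)]])
    print("socket from roof",o[:2]+R@[0,.065],"from zero",Z+R@[.11,.145],"zero from roof",o[:2]+R@[-.11,-.08],"lamp",o[:2]+R@[.005,-.085])
# start tool axes
from scipy.spatial.transform import Rotation as Q
print(Q.from_quat([.99118,.1325,-.0001,-.0006]).as_matrix().round(3))
E
```

```text
corners [[ 0.714  -0.0916  0.11  ]
 [ 0.5962 -0.0625  0.11  ]
 [ 0.5332 -0.3323  0.11  ]]
yaw -0.2296588066856447 -0.2416504662336218 0.2770600640203856 0.12124761850950687
t (367.22568130493164, 179.16060256958008) (29.2572021484375, 30.40605354309082) [ 0.6401162  -0.14851343  0.121     ]
s (271.4551544189453, 149.0289363861084) (20.859481811523438, 24.1296329498291) [ 0.63923648 -0.14832303  0.121     ]
socket from roof [ 0.63837156 -0.14865478] from zero [ 0.63832042 -0.14784809] zero from roof [ 0.49825114 -0.26480669] lamp [ 0.60909348 -0.29585463]
socket from roof [ 0.63912947 -0.14883677] from zero [ 0.63970317 -0.14953667] zero from roof [ 0.4976263  -0.26330009] lamp [ 0.60808837 -0.29567494]
[[ 0.965  0.263 -0.   ]
 [ 0.263 -0.965  0.001]
 [-0.    -0.001 -1.   ]]
```

>>> arm_command --series "1 0 0 -0.0625 0.0425; 1 0 0 -0.0625 0.0425; 1 0.086 -0.095 0 0; 1 0.086 -0.095 0 0; 1 0.086 -0.095 0 0; 1 0.086 -0.095 0 0; 1 0.086 -0.095 0 0; 1 0.086 -0.095 0 0; 1 0.086 -0.095 0 0; 1 0.086 -0.095 0 0" --newtons 20

```text
clock: 1.35
position: [0.4405, -0.298, 0.2998]
ee_rot: [1.0, -0.001, -0.0, -0.0]
ft_force: [0.1, -0.6, 0.2]
grip_width: 0.001
grasp_force: 0.0
```

>>> arm_command --series "1 0.012 -0.145 0 0; 1 0.012 -0.145 0 0; 1 0.012 -0.145 0 0; 1 0.012 -0.145 0 0; 1 0.012 -0.145 0 0; 1 -0.01 -0.145 0 0; 1 -0.01 -0.145 0 0; 1 -0.01 -0.145 0 0; 1 -0.01 -0.145 0 0; 1 -0.01 -0.145 0 0"

```text
clock: 2.6
position: [0.4442, 0.282, 0.3]
ee_rot: [1.0, -0.001, 0.0, 0.0]
ft_force: [0.4, 0.4, -0.0]
grip_width: -0.001
grasp_force: 0.0
```

>>> arm_command --series "1 0.002 -0.002 0.08 0; 1 0 0 0.08 0; 1 0 0 0.08 0; 1 0 0 0.07 0; 1 0 0 0.07 0; 1 0 0 0.06 0; 1 0 0 0.06 0; 1 0 0 0 0; 1 0 0 0 0; 1 0 0 0 0"

```text
clock: 3.85
position: [0.4458, 0.2817, 0.101]
ee_rot: [1.0, -0.001, 0.001, -0.0]
ft_force: [0.3, -0.0, -0.5]
grip_width: 0.003
grasp_force: 0.0
```

```bash
python3 - <<'E'
from workcell import manip, viewer
from h import *
o=manip.get_obs();P=o["position"];print(P,o["clock"])
c=viewer.camera("side");t=viewer.camera("top")
def proj(c,p):
    E=c["extrinsics"];q=F@(E[:3,:3]@p+E[:3,3]);return cv2.projectPoints(q[None],np.zeros(3),np.zeros(3),c["intrinsics"],np.array(c["D"]))[0][0,0]
print("tip,tcp,glass side",[proj(c,x).round(1) for x in(P-[0,0,.019],P,np.array([.445,.283,.022]))])
print("blob",blob(c,(326,329),(45,100,60),(80,255,255)))
im=np.hstack([cv2.resize(x["pixels"][b-45:b+45,a-45:a+45,::-1],None,fx=4.4,fy=4.4,interpolation=2) for x,a,b in((c,326,310),(t,180,265))])
cv2.imwrite("pics/g1.png",im)
E
```

```text
[0.44581632 0.28170344 0.10101223] 3.85
tip,tcp,glass side [array([327.8, 315.5]), array([328.5, 311.3]), array([326. , 328.6])]
blob (array([325.2556391 , 330.29323308]), array([316, 320,  21,  19, 266], dtype=int32))
```

View pics/g1.png

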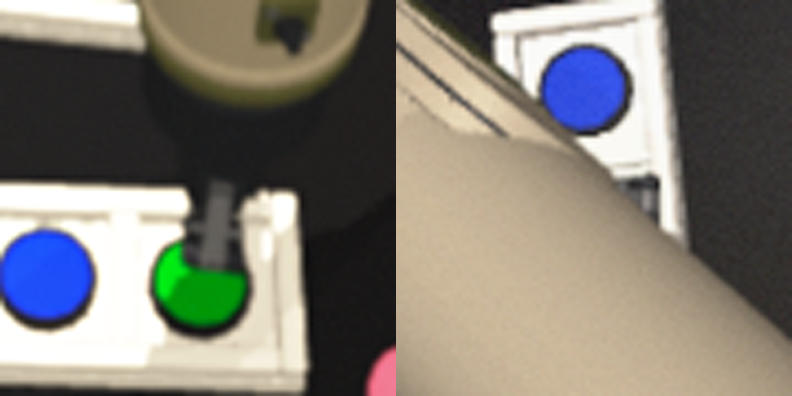

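The side half shows the shut fingers over the green glass, with a visible lower end near (329,326). The arm hides the spot in the top half. That end is lower than predicted, so I'll check the fingertip length before descending.

```bash
python3 - <<'E'
from workcell import manip, viewer
from h import *
P=manip.get_obs()["position"]
c=viewer.camera("side")
def proj(c,p):
    E=c["extrinsics"];q=F@(E[:3,:3]@np.array(p)+E[:3,3]);return cv2.projectPoints(q[None],np.zeros(3),np.zeros(3),c["intrinsics"],np.array(c["D"]))[0][0,0]
im=cv2.resize(c["pixels"][290:345,290:365,::-1],None,fx=10,fy=10,interpolation=cv2.INTER_NEAREST)
for dz,col in((.019,(0,0,255)),(.0,(0,255,255))):
    q=[(proj(c,P+[sx*.011,sy*.0145,-dz])-[290,290]+.5)*10 for sx,sy in((1,1),(1,-1),(-1,-1),(-1,1))]
    cv2.polylines(im,[np.int32(q)],True,col,1)
g=cv2.cvtColor(c["pixels"],cv2.COLOR_RGB2GRAY)
for r in range(310,334): print(r,g[r,318:338])
cv2.imwrite("pics/g2.png",im)
E
```

```text
310 [255 255 255 255 255 221  86  27  28  38  63  89  95  94  85  67  39  36
  76 131]
311 [255 255 255 255 255 239 113  37  32  42  70  91  97  97  90  68  38  55
 125 195]
312 [253 254 254 254 254 220 108  48  36  46  77  93  98  96  91  67  46  85
 166 219]
313 [230 231 234 237 231 171  84  48  37  50  79  94  97  96  89  69  69 117
 182 213]
314 [201 197 196 191 164 103  52  40  40  56  84  96  96  96  89  71  81 124
 174 193]
315 [223 216 210 192 130  65  58  60  58  68  89  96  96  95  86  58  53  95
 158 188]
316 [250 249 250 243 166  78  75  81  80  82  93  96  96  96  88  63  53  86
 155 203]
317 [255 255 255 255 206  89  63  73  77  84  94  96  96  95  90  80  77  92
 149 213]
318 [255 255 255 252 184  73  37  43  54  72  92  95  95  94  86  79  80  98
 154 215]
319 [255 251 221 165  98  46  30  32  43  70  92  96  96  92  77  57  54  78
 148 215]
320 [221 160 122 104  74  55  47  44  51  79  94  98  96  91  71  41  32  57
 138 215]
321 [120  96 111 120  91  69  65  58  60  87  97  96  96  91  69  40  31  54
 136 214]
322 [100 121 137 129  91  63  62  62  70  92  97  96  95
[... 266 characters left out ...]
 49  37  35  37
  69 151]
326 [139 139 139 138 127  93  74  74  76  81  79  79  80  71  57  45  41  37
  48 112]
327 [140 139 138 131 121  98  87  87  87  87  86  85  84  81  72  64  60  56
  49  78]
328 [140 139 133 109  98  91  88  90  89  90  90  90  89  88  87  86  85  79
  59  69]
329 [141 138 124  97  88  89  89  88  90  89  89  90  89  89  90  89  90  85
  65  65]
330 [141 133 108  90  88  89  89  89  89  89  90  89  90  89  88  89  89  85
  62  56]
331 [138 126  98  88  89  89  90  90  89  90  89  90  89  89  89  90  90  82
  54  55]
332 [121 106  90  88  89  90  90  89  89  88  88  90  89  89  90  91  88  76
  47  68]
333 [87 90 88 89 90 89 89 90 89 90 89 89 89 89 89 89 84 64 41 91]
```

View pics/g2.png

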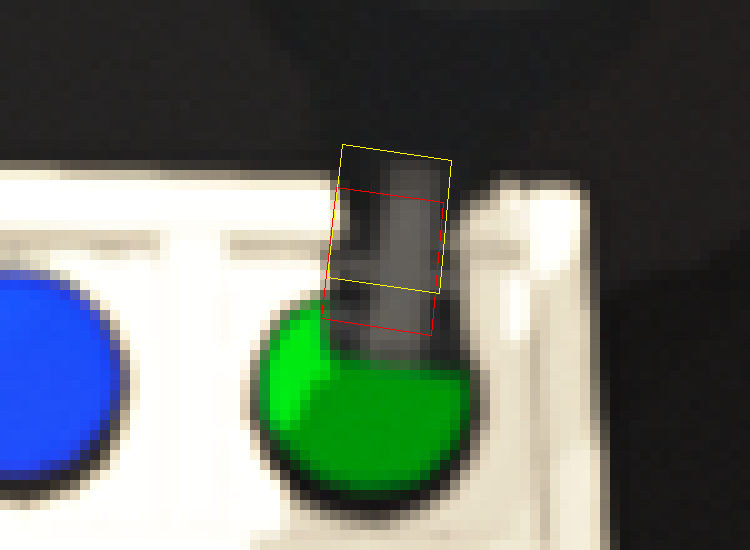

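```bash
python3 -c "
from workcell import manip
print(manip.get_obs()['joint_pos'].round(2))"
```

```text
[ 0.08  0.38 -0.85  1.85  0.33  1.05 -2.47]
```

>>> arm_command --series "1 0 0 0 -0.05; 1 0 0 0 -0.05; 1 0 0 0 -0.05; 1 0 0 0 -0.05; 1 0 0 0 -0.05; 1 0 0 0 -0.05; 1 0 0 0 -0.05; 1 0 0 0 -0.05; 1 0 0 0 -0.05; 1 0 0 0 -0.05"

```text
clock: 5.25
position: [0.4455, 0.2813, 0.1003]
ee_rot: [0.706, 0.708, 0.0, 0.0]
ft_force: [0.8, 0.3, -0.6]
grip_width: 0.001
grasp_force: 0.0
```

```bash
python3 - <<'E'
from workcell import manip, viewer
from h import *
o=manip.get_obs();P=o["position"];print(P,o["ee_rot"].round(3),o["joint_pos"].round(2))
c=viewer.camera("side")
def proj(c,p):
    E=c["extrinsics"];q=F@(E[:3,:3]@np.array(p)+E[:3,3]);return cv2.projectPoints(q[None],np.zeros(3),np.zeros(3),c["intrinsics"],np.array(c["D"]))[0][0,0]
im=cv2.resize(c["pixels"][290:345,290:365,::-1],None,fx=10,fy=10,interpolation=cv2.INTER_NEAREST)
for dz,col in((.019,(0,0,255)),(.0,(0,255,255)),(.032,(255,0,255))):
    q=[(proj(c,P+[sx*.0145,sy*.011,-dz])-[290,290]+.5)*10 for sx,sy in((1,1),(1,-1),(-1,-1),(-1,1))]
    cv2.polylines(im,[np.int32(q)],True,col,1)
cv2.imwrite("pics/g3.png",im)
E
```

```text
[0.44553351 0.28130268 0.10028351] [0.706 0.708 0.    0.   ] [ 0.29  0.52 -1.14  1.84  0.53  1.12 -1.04]
```

View pics/g3.png

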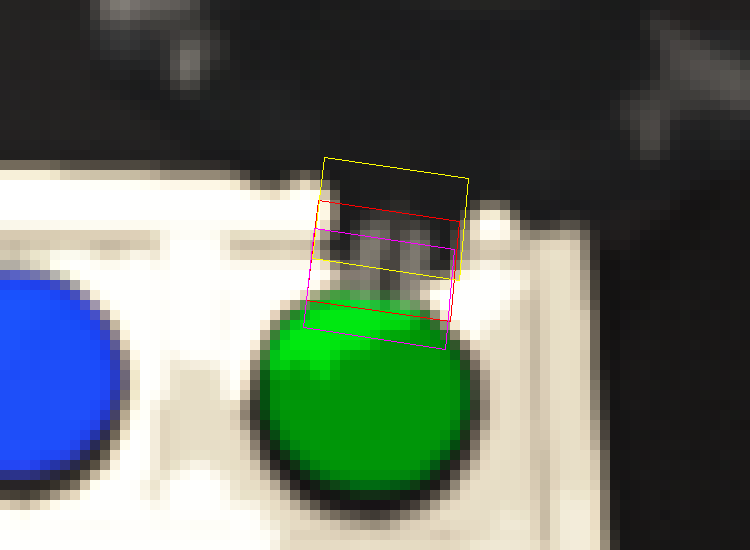

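The view with the tool turned shows the pads' lower edge on the 19 mm outline, at about crop row 300, so shut fingertips are 19 mm beyond the TCP. Now I'll descend and hold.

>>> arm_command --series "1 0.004 -0.001 0.03 0; 1 0 0 0.03 0; 1 0 0 0.02 0; 1 0 0 0.018 0; 1 0 0 0 0; 1 0 0 0 0; 1 0 0 0 0; 1 0 0 0 0; 1 0 0 0 0; 1 0 0 0 0"

```text
clock: 6.55
position: [0.4449, 0.283, 0.0608]
ee_rot: [0.708, 0.707, 0.0, 0.0]
ft_force: [-0.2, -1.7, -1.1]
grip_width: 0.003
grasp_force: 0.0
```

>>> arm_command --series "1 0 0 0 0; 1 0 0 0 0; 1 0 0 0 0; 1 0 0 0 0; 1 0 0 0 0; 1 0 0 0 0; 1 0 0 0 0; 1 0 0 0 0; 1 0 0 0 0; 1 0 0 0 0"

```text
clock: 7.8
position: [0.4449, 0.283, 0.0608]
ee_rot: [0.708, 0.707, -0.0, 0.0]
ft_force: [-0.1, 0.5, 0.8]
grip_width: -0.005
grasp_force: 0.0
```

>>> arm_command --series "1 0 0 0 0; 1 0 0 0 0; 1 0 0 -0.05 0; 1 0 0 -0.08 0; 1 0 0 -0.08 0; 1 0 0 -0.08 0; 1 0 0 -0.08 0; 1 0 0 -0.08 0; 1 0 0 -0.08 0; 1 0 0 -0.07 0"

```text
clock: 9.05
position: [0.4444, 0.2834, 0.3033]
ee_rot: [0.707, 0.707, 0.001, 0.0]
ft_force: [0.1, 0.2, -0.3]
grip_width: 0.001
grasp_force: 0.0
```

>>> arm_command --series "1 -0.108 0.0487 0 0; 1 -0.108 0.0487 0 0; 1 -0.108 0.0487 0 0; 1 -0.108 0.0487 0 0; 1 -0.108 0.0487 0 0; 1 -0.108 0.0487 0 0; 1 -0.108 0.0487 0 0; 1 -0.108 0.0487 0 0; 1 -0.108 0.0487 0 0; 1 -0.108 0.0487 0 0"

```text
clock: 10.3
position: [0.6394, -0.1505, 0.3025]
ee_rot: [0.707, 0.707, 0.001, 0.0]
ft_force: [0.2, 0.7, 0.8]
grip_width: 0.002
grasp_force: 0.0
```

>>> arm_command --series "1 0.005 -0.001 0.06 0; 1 0 0 0.07 0; 1 0 0 0.07 0; 1 0 0 0.06 0; 1 0 0 0.04 0; 1 0 0 0.028 0; 1 0 0 0 0; 1 0 0 0 0; 1 0 0 0 0; 1 0 0 0 0"

```text
clock: 11.55
position: [0.6389, -0.1472, 0.1701]
ee_rot: [0.708, 0.707, 0.0, 0.0]
ft_force: [-0.4, -0.6, -0.1]
grip_width: -0.002
grasp_force: 0.0
```

>>> arm_command --series "1 0 0 0 0; 1 0 0 0 0; 1 0 0 0 0; 1 0 0 0 0; 1 0 0 0 0; 1 0 0 0 0; 1 0 0 0 0; 1 0 0 0 0; 1 0 0 0 0; 1 0 0 0 0"

```text
clock: 12.8
position: [0.6387, -0.1473, 0.1696]
ee_rot: [0.708, 0.707, -0.0, 0.0]
ft_force: [0.3, -0.2, 0.1]
grip_width: -0.001
grasp_force: 0.0
```

```bash
python3 - <<'E'
from workcell import manip, viewer
import cv2,numpy as np
c=viewer.camera("side");o=manip.get_obs();print(o["position"],o["joint_pos"].round(2),o["clock"])
cv2.imwrite("pics/s1.png",cv2.resize(c["pixels"][80:210,200:370,::-1],None,fx=4,fy=4))
E
```

```text
[ 0.63876293 -0.14727137  0.16962463] [ 0.86  0.69 -1.06  1.43  0.6   1.37 -0.22] 12.85
```

View pics/s1.png

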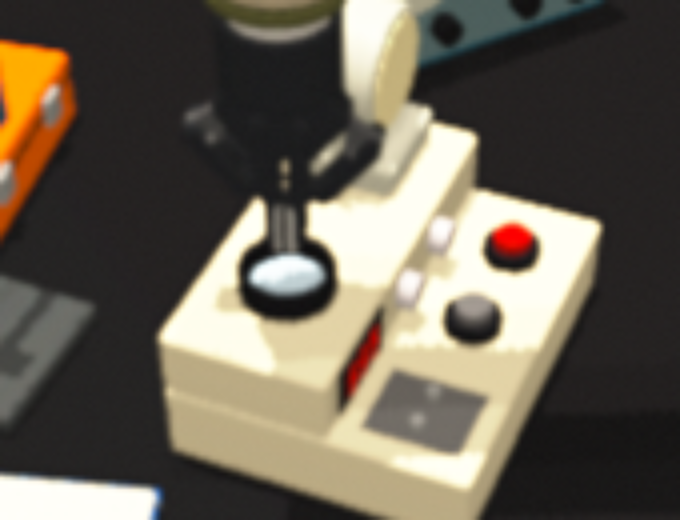

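The shut fingers hover above the socket mouth, with the pads ending at about crop (287,250), and the lamp is clear. I'll hold a little longer and then rise.

>>> arm_command --series "1 0 0 0 0; 1 0 0 0 0; 1 0 0 0 0; 1 0 0 -0.05 0; 1 0 0 -0.06 0; 1 0 0 -0.06 0; 1 0 0 -0.06 0; 1 0 0 -0.06 0; 1 0 0 -0.035 0; 1 0 0 0 0"

```text
clock: 14.1
position: [0.6391, -0.147, 0.301]
ee_rot: [0.708, 0.707, 0.001, 0.001]
ft_force: [-0.5, -0.0, 0.4]
grip_width: 0.001
grasp_force: 0.0
```

>>> arm_command --series "1 -0.03 -0.05 0 0; 1 -0.03 -0.05 0 0; 1 -0.03 -0.05 0 0; 1 -0.03 -0.05 0 0; 1 -0.04 -0.04 0 0; 1 -0.04 -0.04 0 0; 1 -0.04 -0.04 0 0; 1 -0.0525 -0.0325 0 0; 1 0 0 0 0; 1 0 0 0 0"

```text
clock: 15.35
position: [0.4977, -0.2634, 0.2992]
ee_rot: [0.707, 0.707, 0.0, -0.0]
ft_force: [-0.2, 0.7, 0.7]
grip_width: -0.001
grasp_force: 0.0
```

>>> arm_command --series "1 0 0 0.06 0; 1 0 0 0.08 0; 1 0 0 0.08 0; 1 0 0 0.08 0; 1 0 0 0.07 0; 1 0 0 0.06 0; 1 0 0 0.03 0; 1 0 0 0.02 0; 1 0 0 0 0; 1 0 0 0 0"

```text
clock: 16.6
position: [0.4981, -0.2642, 0.1083]
ee_rot: [0.708, 0.707, 0.0, 0.001]
ft_force: [-0.2, -0.2, -0.3]
grip_width: 0.001
grasp_force: 0.0
```

>>> arm_command --series "1 0 0 0.005 0; 1 0 0 0.005 0; 1 0 0 0.005 0; 1 0 0 0.005 0; 1 0 0 0.005 0; 1 0 0 0.005 0; 1 0 0 0 0; 1 0 0 0 0; 1 0 0 0 0; 1 0 0 0 0"

```text
clock: 17.85
position: [0.4976, -0.2641, 0.0957]
ee_rot: [0.708, 0.707, -0.0, 0.0]
ft_force: [-2.0, -0.1, 5.1]
grip_width: -0.002
grasp_force: 2.2
```

>>> arm_command --series "1 0 0 0.003 0; 1 0 0 0.003 0; 1 0 0 0.003 0; 1 0 0 0 0; 1 0 0 0 0; 1 0 0 0 0; 1 0 0 0 0; 1 0 0 0 0; 1 0 0 0 0; 1 0 0 0 0"

```text
clock: 19.1
position: [0.4979, -0.2642, 0.0944]
ee_rot: [0.708, 0.707, -0.001, 0.001]
ft_force: [-12.7, 3.1, 32.0]
grip_width: -0.001
grasp_force: 16.2
```

32 N, so the button is fully down. Lifting straight up.

>>> arm_command --series "1 0 0 -0.01 0; 1 0 0 -0.02 0; 1 0 0 -0.05 0; 1 0 0 -0.08 0; 1 0 0 -0.08 0; 1 0 0 -0.08 0; 1 0 0 -0.08 0; 1 0 0 -0.08 0; 1 0 0 0 0; 1 0 0 0 0"

```text
clock: 20.35
position: [0.4974, -0.2639, 0.2839]
ee_rot: [0.707, 0.707, -0.0, -0.0]
ft_force: [-0.6, -0.6, -0.5]
grip_width: -0.002
grasp_force: 0.0
```

```bash
python3 - <<'E'
from workcell import manip, viewer
from h import *
import pickle
d=pickle.load(open("c.pkl","rb"))["side"];c=viewer.camera("side");o=manip.get_obs()
print(o["position"],o["ft_force"],o["clock"])
R=((172,120,60),(8,255,255))
for b,col in(((326,329),((45,100,60),(80,255,255))),((291,328),((110,100,60),(130,255,255))),((277,251),R),((308,256),((22,100,60),(35,255,255))),((328,141),R)):
    try: print(blob(d,b,*col,r=14)[0],blob(c,b,*col,r=14)[0])
    except Exception as e: print(b,e)
cv2.imwrite("pics/end.png",c["pixels"][:,:,::-1])
E
```

```text
[ 0.49724992 -0.26395708  0.28348305] [-0.27101055  0.29532428  0.52187329] 20.4
[326.00842697 328.86235955] [326.01680672 328.8907563 ]
[290.97175141 327.29378531] [290.97175141 327.29378531]
[276.6374502  250.90438247] [276.67063492 250.92063492]
[307.74501992 255.24701195] [307.632 255.244]
[327.68493151 139.71232877] [327.60810811 139.7027027 ]
```

View pics/end.png

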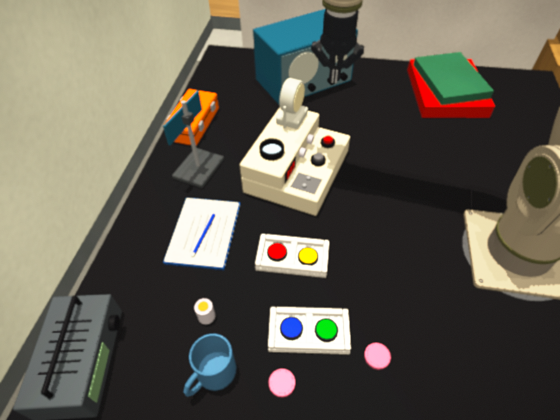

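The red button is back up at (328,140), the gripper is well clear at about (340,60), and every object is where it was. Handing in.

```bash
python3 -c "
from workcell import manip
print(manip.hand_in())"
```

```text
the job is handed in; nothing more can be done
None
```

I pointed at the green filter and then at the socket, about 2 cm above each for about two seconds, then pressed the red zero button fully (32 N at the wrist) and drew clear with it sprung back up; nothing else in the side view had moved, and I handed in after 20.4 s.

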